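Stow the rotary tool and close the stayed case

ROBOT

A 7-joint arm with a two-finger parallel gripper is mounted at the origin on the work surface. World frame = base frame: x ahead of the robot, y to its left, z up, the work surface at z = 0. Lengths are in mm, angles in rad, forces in N, time in s.
With the tool pointing down it reaches from about 400 to 875 mm from the base axis. Payload 4.4 kg.
Tool frame: the origin (TCP) lies where the fingers leave the gripper's body, on its centre line; the fingertips stand 73 mm ahead of it and the grasp point (between the pads) lies 54 mm ahead of it; z points along the fingers, y is the line along which they close (so a half turn about z gives the same grasp; the last joint's range is limited). The gripper opens to 85 mm and grips with 20 to 120 N. Pads are 22 mm wide; open, the fingers measure 114 mm over their backs; the gripper's body (76 mm by 85 mm) begins 54 mm behind the grasp point. The pads swing forward as they close: fully open they stand 13 mm farther back than shut.
Start: joints at [-1.168, 0.628, 0.038, 1.517, -0.027, 0.996, -0.02], TCP at [293.662, 579.896, 303.913] pointing down, gripper open.
Joint ranges: [-3.06, 3.06], [-0.37, 2.12], [-1.25, 1.32], [0.18, 2.47], [-1.1, 4.24], [0.23, 1.98], [-2.94, 2.94]. Speed limits (rad/s): [2.57, 2.57, 3.14, 3.14, 3.14, 3.14, 3.14].

INTERFACE

Orientations are given as [roll, pitch, yaw] about the fixed x, y, z axes, in that order (R = Rz(yaw) Ry(pitch) Rx(roll)).
In Python, from cell import ctrl gives the robot as it stands.
- The arm moves only by the tool send_rows, never from a script. Its argument "rows" is a list that holds one entry, the list of rows, each a list of 6 numbers: the shift along the tool's x, y, z in cm, then the turn, a rotation vector about the tool's x, y, z in rad. In form: [[[tx, ty, tz, wx, wy, wz], ...]]. A call has 1 to 10 rows; each row is the pose to reach, as a shift and turn from the pose commanded when the call began, along the tool's axes at that moment; what a row does not reach only later rows make up. A row lasts 1/10 s, in which the tool goes at most 50 mm and 8.59 degrees, less where a joint would pass 70% of its speed; a pose out of reach is approached as far as the arm can. A call with a gripper value outside its range is refused whole. "grip" is the closure in counts, from 0 (fully open) to 255 (shut), set as the call begins (left out, the last holds). The fingers move at their own pace and stop on an object; the grip force is fixed at half the most. Time passes only in rows, so rows that repeat a pose let the fingers close. It gives the time, the measured TCP pose, the force, the opening and the grip force at its end, in the units of the state.
- ctrl.read_state(): the state, without advancing time (a new reading comes with each control period).
- ctrl.get_image(name): name is "scene" or "side" or "wrist"; returns a dict with "pixels" (480x640x3 uint8, red, green, blue), "fx", "fy", "cx", "cy" (pixels), "D" ([k1, k2, p1, p2, k3] as OpenCV has them; the pictures are not rectified), "extrinsics" (4x4, takes a point from camera to world coordinates); the wrist camera has in their place "mount" (4x4, takes a point from camera to tool coordinates, whose origin is the TCP and whose axes are the flange's). Camera axes: x right, y up, looking along -z (the intrinsics and any distortion apply to the point x, -y, -z); pixel columns grow to the right and rows downward; lengths in mm; the calibration is good to about 2 mm. A picture is of the moment at which its call begins: read the wrist's pose just before it. There is no depth.
- ctrl.finish_job(): hands the job in; it is judged then, once.
The state is a dict: "clock": time; "qpos": joint angles; "qd": joint speeds; "tau": joint torques, N m; "eef_pos": TCP position; "tool_rot": TCP orientation; "force": force on the tool from outside, world axes, zero at the start; "torque": the same for the moment, N m; "width": finger opening in mm; "gripper_force": force on a finger pad.
Only numpy, scipy, OpenCV 4.12 (cv2) and the standard library are available. Lean on these libraries where they do the work, as an engineer would, in place of code of your own. Each camera call takes 0.05 s, during which the arm holds its last target. There are 200 camera calls.

TASK

Lay the rotary tool lengthwise in the long front bay of its open accessory case and let go of it. Then press the locked lid stay at its knee so that it breaks, and lower the lid gently, without slamming, until it is fully shut. Leave the drill, the bottle and the tape roll where they are.

Things in the scene. Friction and masses are not known exactly. Their poses are not given: they have to be found in the camera images.
- case: Dark grey plastic accessory case with a pale grey insert, fixed to the bench, 225 mm deep (its x, front wall at -x facing the robot) by 290 mm wide (its y) by 100 mm high, walls 6 mm. Origin: centre of its underside. Seen from the robot, the lid stay is in a narrow open strip along the right-hand (-y) side wall; the rest holds the long bay in front and a rack of bits behind it (rack top 24 mm below the rim).
- bay (a point): Centre of the floor of the long front bay, 50 mm above the bench and 50 mm below the rim; axes as the case's. The bay is 94 mm wide in x and 218 mm long in y. It is bounded by the case wall in front (-x) and at the left end (+y), by the rack behind (top 26 mm above the bay floor) and by a divider at the right end (same height as the rack).
- rotary_tool: Cordless rotary tool lying loose on the bench, about 0.42 kg: a black box-shaped body 120 mm long, 38 mm wide and 44 mm high with a tapered nose and chuck, 176 mm long in all. Origin: on its underside, mid-length of the tool (body from x = -88 to +32 mm, nose to +88 mm); x points along it to the nose, z up. Grip it across its body, about 25 mm behind the origin (x = -25 mm), where it balances. Either way round suits the bay.
- lid (a joint): Lid opening angle about the far (+x) rim of the case: 0 shut, about 1.33 at the start, held by the locked stay. The hinge is stiff: once the stay is broken the lid stays at whatever angle it is left, and needs to be pushed down (about 10 to 16 N straight down at its front edge while it stands high, 5 N or less below about 0.9).
- lid_hinge (a point): Middle of the lid's hinge line, on the far rim of the case; the point's axes turn with the lid: y along the hinge, -x towards the lid's front edge, z out of its outer face.
- lid_front (a point): Middle of the outer (upper when shut) front edge of the lid, 235 mm from the hinge and 14 mm above its underside; at the start it is the lid's highest part at about 0.33 m, and when shut it overhangs the front wall by 10 mm. The lid is 290 mm wide and 14 mm thick. It can be pushed down from above at this edge.
- stay_knee (a joint): Fold of the steel lid stay (two flat bars 5 mm thick, 16 mm high, about 86 and 113 mm between pivots, hinged at the knee): 0 is locked, with the knee bulging up about 13 mm past straight against its stop; about 0.27 is straight; it grows as the knee is pressed down and folds into the case, to about 1.8 with the lid shut. Once past about 0.5 the stay is broken and stays so.
- knee_pad (a point): Centre of the upper face of the flat steel thumb pad on the knee, 28 mm by 26 mm, on the lower bar; z points out of the pad, x along the bar upwards to the lid. At the start it is about 45 mm above the rim and clear of the lid from above. Pressing it straight down 25 to 40 mm breaks the stay: 3 to 5 N past straight, then up to about 10 N as it starts to draw the lid down.
- drill: Bystander: cordless drill lying on its side, 190 mm long. Leave alone. Origin at its underside.
- oil_bottle: Bystander: white plastic bottle, 52 mm across, 110 mm high. Leave alone. Origin at the centre of its underside.
- tape_roll: Bystander: paper tape roll lying flat, 90 mm across, 24 mm high. Leave alone. Origin at the centre of its underside.
Not all that is in view belongs to the job. Of the things like the rotary_tool, leave any that is pink or turquoise; of the rest the larger one is meant.

How it is judged (in metres and radians):
On the way, in this order (a step that is already met when the one before it is completed fails the run):
1. the rotary tool lies released in the long bay (x of rotary_tool in the frame of bay between -0.045 and 0.045 m and y of rotary_tool in the frame of bay between -0.045 and 0.045 m and z of rotary_tool in the frame of bay between -0.01 and 0.048 m and angle between the x axis of rotary_tool and the y axis of bay, either way round below 0.45 rad and contact force between the fingers and rotary_tool below 0.2 N and linear speed of rotary_tool below 0.05 m/s), for 0.2 s.
2. the stay is broken at its knee while the lid is still up (value of joint stay_knee above 0.45 rad and value of joint lid above 0.7 rad), for 0.1 s.
At the end, for the whole second after the job is handed in: The lid is shut (within 0.05 rad), the stay folded (over 0.8 rad), and the rotary tool rests lengthwise in the long bay (its origin within 45 mm of the bay's centre in x and y, -10 to 48 mm above its floor, within 0.45 rad of the bay's length) (value of joint lid below 0.05 rad and value of joint stay_knee above 0.8 rad and x of rotary_tool in the frame of bay between -0.045 and 0.045 m and y of rotary_tool in the frame of bay between -0.045 and 0.045 m and z of rotary_tool in the frame of bay between -0.01 and 0.048 m and angle between the x axis of rotary_tool and the y axis of bay, either way round below 0.45 rad and linear speed of rotary_tool below 0.05 m/s); the robot touches nothing.
It fails at once if the lid is slammed: it closes faster than 2 rad/s (velocity of joint lid below -2 rad/s).
It fails at once if the drill is moved more than 30 mm (distance of drill from where it was at the start of the episode above 0.03 m).
It fails at once if the bottle is moved more than 30 mm (distance of oil_bottle from where it was at the start of the episode above 0.03 m).
It fails at once if the tape roll is moved more than 30 mm (distance of tape_roll from where it was at the start of the episode above 0.03 m).
It also fails if it takes over 72 s, if anything falls off the work surface, if the arm or the gripper's body presses on something with over 40 N, if the wrist force passes 120 N, or if a joint passes its speed limit or range.

## Working session

There is one attempt and no reset: what is moved stays moved. The work goes in short steps, Python scripts to look and compute and a tool call to move; the robot and the scene stay as the last step left them, time stands still between calls to the robot, and variables do not carry over. Pictures are saved under pics/ and viewed, at most 10 in all, crops included, and the job is handed in when it is done.

Besides the shell and the picture viewer there is one more tool, called after ">>>" as a command line: name --argument value ..., lists and objects as JSON in quotes. send_rows: Moves the arm, as the interface text tells. Its arguments: {"type":"object","properties":{"rows":{"type":"array","items":{"type":"array","items":{"type":"array","items":{"type":"number"}}}},"grip":{"type":"number"}},"required":["rows"]}

```bash
mkdir -p pics; ls; python3 - <<'E'
from cell import ctrl
import cv2,numpy as np,json
s=ctrl.read_state();print(s)
for n in("scene","side"):
    d=ctrl.get_image(n);cv2.imwrite(f"pics/{n}0.png",d["pixels"][:,:,::-1])
    c={k:np.array(v).tolist() for k,v in d.items() if k!="pixels"};json.dump(c,open(n+".json","w"));print(c)
E
```

```text
pics
{'clock': 0.0, 'qpos': array([-1.16779111,  0.62934867,  0.03843467,  1.51838708, -0.02697178,
        0.99629642, -0.02000984]), 'qd': array([ 0.00166497,  0.00102611,  0.00088209, -0.00036713, -0.00021337,
        0.00071711, -0.00044751]), 'tau': array([ 5.38365439e-04, -5.63408375e+01,  1.22680720e+00, -1.93446225e+01,
        1.11327539e-02,  1.05422043e-02, -1.77146029e-05]), 'eef_pos': array([293.43464965, 579.44065067, 302.98108863]), 'tool_rot': array([-3.13967153e+00,  4.53398170e-05,  2.67279846e+00]), 'force': array([-0.64549218,  0.77461192, -0.33742242]), 'torque': array([-0.00692701,  0.06677505, -0.01480642]), 'gripper_force': 0.0, 'width': 85.37452378057971}
{'fx': 456.32826848975054, 'fy': 456.32826848975054, 'cx': 316.0865419583004, 'cy': 235.69588924295314, 'D': [0.02180411303243498, 0.0, 0.0, 0.0, 0.0], 'extrinsics': [[0.7303093869471232, -0.5649317692103828, 0.38405767206728647, 898.0917719099111], [0.6831165106322843, 0.6041076230480369, -0.41037277282590634, -391.83090848433585], [-0.0001795507976211568, 0.5620552249664417, 0.8270996867666155, 1070.4126427030142], [0.0, 0.0, 0.0, 1.0]]}
{'fx': 495.7595495094602, 'fy': 495.7595495094602, 'cx': 319.89698732715544, 'cy': 238.12233858563556, 'D': [-0.055548238227965695, 0.0, 0.0, 0.0, 0.0], 'extrinsics': [[0.963958963260751, 0.18913209017185206, -0.1871153911801073, 305.5753755942312], [-0.2658769530256398, 0.7102504403375833, -0.6518080682609497, -704.5264276297123], [0.009620966638539669, 0.6780658997969855, 0.7349381419775711, 1005.0247593689596], [0.0, 0.0, 0.0, 1.0]]}
```

View pics/scene0.png

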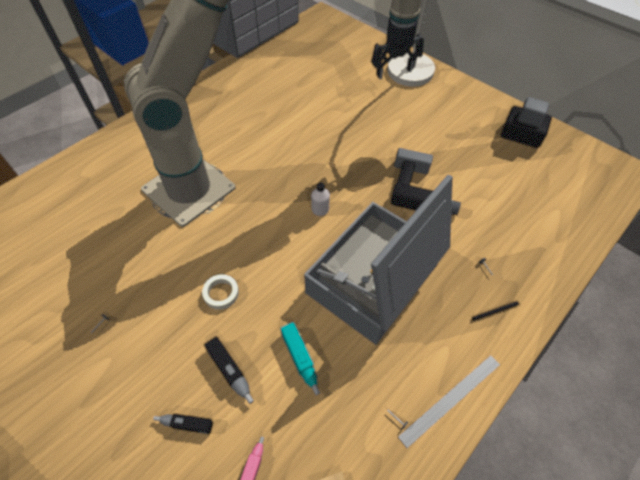

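View pics/side0.png

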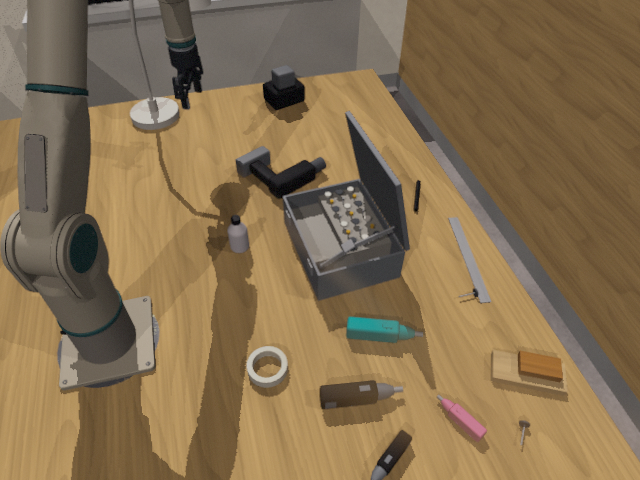

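Candidates like the rotary tool (scene px): large black (230,370), small black (183,424), turquoise (300,355), pink (255,460). Turquoise and pink are excluded, and the larger black one at (230,370) is meant. I'll confirm it in an enlarged crop.

```bash
cat > h.py <<'E'
import cv2,numpy as np,json
def cam(n):
    c=json.load(open(n+".json"));K=np.array([[c["fx"],0,c["cx"]],[0,c["fy"],c["cy"]],[0,0,1.]])
    return K,np.array(c["D"]),np.array(c["extrinsics"])
def ray(n,p):
    K,D,E=cam(n);u=cv2.undistortPoints(np.array([[p]],float),K,D)[0,0]
    return E[:3,3],E[:3,:3]@np.array([u[0],-u[1],-1])
def onz(n,p,z):
    o,d=ray(n,p);return o+d*(z-o[2])/d[2]
def proj(n,P):
    K,D,E=cam(n);Q=(np.atleast_2d(P)-E[:3,3])@E[:3,:3]*[1,-1,-1]
    return cv2.projectPoints(Q,np.zeros(3),np.zeros(3),K,D)[0][:,0]
E
python3 - <<'E'
import cv2,numpy as np
a=cv2.imread("pics/side0.png");b=cv2.imread("pics/scene0.png")
c1=cv2.resize(a[340:480,290:440],(400,373),interpolation=3);c2=cv2.resize(b[320:460,150:300],(400,373),interpolation=3)
cv2.imwrite("pics/tools.png",np.hstack([c1,c2]))
cv2.imwrite("pics/case.png",cv2.resize(a[110:310,230:430],(600,600),interpolation=3))
E
```

```text
(no output)
```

View pics/tools.png

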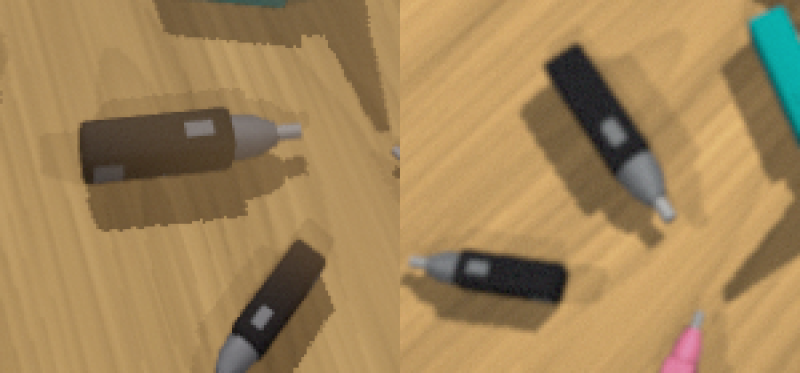

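View pics/case.png

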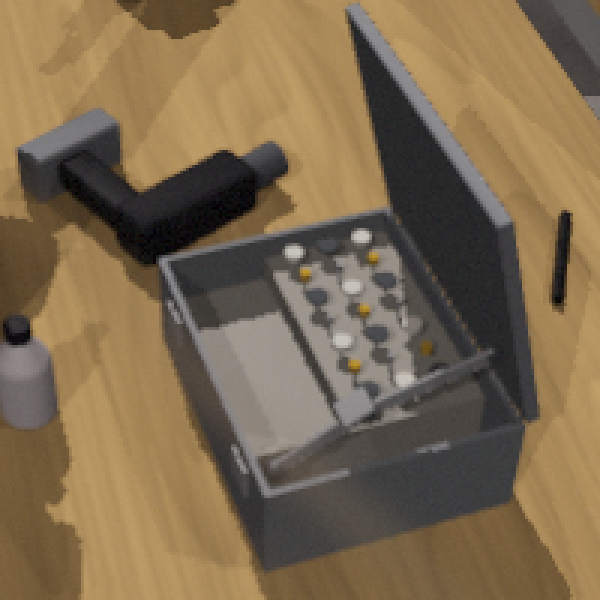

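The crop confirms it: the larger black tool (left in both halves) is the target, nose towards scene (250,400) and side (402,389). In the side picture the case rim corners are about (283.5,196), (318,274) and (405,250), and the stay pad is at (348.5,244.5).

```bash
python3 - <<'E'
from h import *
from scipy.optimize import least_squares
def T(p,P):
    c,s=np.cos(p[2]),np.sin(p[2]);P=np.array(P,float);return np.c_[P[:,0]*c-P[:,1]*s+p[0],P[:,0]*s+P[:,1]*c+p[1],P[:,2]]
def fit(obs,p0,nm):
    def f(p):return np.concatenate([(proj(n,T(p,[P]))[0]-q) for n,P,q in obs])
    r=least_squares(f,p0,loss="soft_l1");print(nm,r.x.round(3),r.fun.reshape(-1,2).round(1).tolist());return r.x
hx,hy=112.5,145
o=[("side",(-hx,hy,100),(283.5,196)),("side",(-hx,-hy,100),(317.8,274)),("side",(hx,-hy,100),(404.5,250.5)),("side",(-hx,-hy,0),(319.5,300)),("side",(hx,-hy,0),(401,277.7)),
("scene",(-hx,hy,100),(375,207)),("scene",(-hx,-hy,100),(306,279)),("scene",(-hx,-hy,0),(309,297)),("scene",(hx,-hy,0),(378,338))]
print(onz("side",(318,274),100),onz("side",(283.5,196),100))
c=fit(o,[600,0,0.0],"case")
print("pad side z145",onz("side",(348.5,244.5),145), "in case",)
o,d=ray("side",(348.5,244.5));
P=onz("side",(348.5,244.5),145);cc,ss=np.cos(c[2]),np.sin(c[2]);v=P[:2]-c[:2];print("pad case",v[0]*cc+v[1]*ss,-v[0]*ss+v[1]*cc, "scene proj",proj("scene",P))
t=[("scene",(-88,-19,44),(205.5,344.8)),("scene",(-88,19,44),(217.5,336)),("scene",(88,0,22),(250.5,400)),("side",(-88,19,44),(320.7,385.7)),("side",(32,19,44),(376.6,380.5)),("side",(-88,-19,0),(320.7,408)),("side",(88,0,22),(402.5,389))]
a=onz("scene",(211,340),44);b=onz("scene",(250.5,400),22);print(a,b)
q=fit(t,[*((a+b)/2)[:2],np.arctan2(b[1]-a[1],b[0]-a[0])],"tool")
print("grasp",T(q,[(-25,0,0)]))
for n,z in(("scene",24),("side",24)):print("tape",onz(n,(220,291) if n=="scene" else (267,367),z))
print("bottle",onz("side",(239,249),0),"bay ctr est",T(c,[(-59.5,30,50)]))
E
```

```text
[501.49641829 -10.3305404  100.        ] [482.2788127 272.2310538 100.       ]
case [6.07412e+02 1.41220e+02 7.50000e-02] [[0.3, -1.4], [2.3, 0.1], [2.4, -0.4], [0.2, -0.7], [0.5, -2.1], [-1.6, -5.5], [-0.8, -4.4], [-3.1, -3.6], [-0.7, 7.5]]
pad side z145 [583.69302026  21.50078029 145.        ] in case
pad case -32.64819273122439 -117.5984138956967 scene proj [[338.96109933 275.82459539]]
[ 443.54988343 -267.56266657   44.        ] [ 606.70317732 -294.303273     22.        ]
tool [ 5.24635e+02 -2.82643e+02 -1.77000e-01] [[-3.1, -1.8], [-0.8, -2.3], [0.1, 2.7], [-0.6, -2.7], [0.3, -2.3], [0.8, 1.2], [0.9, 0.0]]
grasp [[ 500.02433469 -278.24858407    0.        ]]
tape [ 349.50139486 -165.50532238   24.        ]
tape [ 342.55847555 -172.82482228   24.        ]
bottle [339.58119274 204.51915415   0.        ] bay ctr est [[545.82628524 166.66421135  50.        ]]
```

```bash
cat > go.py <<'E'
import sys,numpy as np
from cell import ctrl
from scipy.spatial.transform import Rotation as R
s=ctrl.read_state();x,y,z,yaw=map(float,sys.argv[1:5]);tilt=float(sys.argv[5]) if len(sys.argv)>5 else 0
A=R.from_euler("xyz",s["tool_rot"]);B=R.from_euler("xyz",[np.pi,tilt,yaw])
print("t",s["clock"],s["eef_pos"].round(1),s["tool_rot"].round(3),"F",s["force"].round(1),"w",round(s["width"],1))
print("shift cm",(A.inv().apply(np.array([x,y,z])-s["eef_pos"])/10).round(2),"turn",(A.inv()*B).as_rotvec().round(3))
E
python3 go.py 480 -276 260 2.965
```

```text
t 0.1 [293.4 579.5 303.1] [-3.14   0.     2.673] F [-0.2  0.1 -0. ] w 85.3
shift cm [-55.3  -67.89   4.43] turn [-0.002 -0.    -0.292]
```

>>> send_rows --rows '[[[-28,-34,2,0,0,-0.15],[-28,-34,2,0,0,-0.15],[-28,-34,2,0,0,-0.15],[-28,-34,2,0,0,-0.15],[-28,-34,2,0,0,-0.15],[-28,-34,2,0,0,-0.15],[-28,-34,2,0,0,-0.15],[-28,-34,2,0,0,-0.15],[-28,-34,2,0,0,-0.15],[-28,-34,2,0,0,-0.15]]]'

```text
clock: 1.1
eef_pos: [390.3, 144.1, 283.6]
tool_rot: [-3.138, -0.0, 2.813]
force: [-0.7, 0.7, -0.2]
width: 85.5
gripper_force: 0.0
```

```bash
python3 go.py 480 -276 260 2.965
```

```text
t 1.1 [390.3 144.1 283.6] [-3.138 -0.     2.813] F [-0.7  0.7 -0.2] w 85.5
shift cm [-22.06 -36.86   2.48] turn [-0.003 -0.    -0.152]
```

>>> send_rows --rows '[[[-22,-37,2.4,0,0,-0.15],[-22,-37,2.4,0,0,-0.15],[-22,-37,2.4,0,0,-0.15],[-22,-37,2.4,0,0,-0.15],[-22,-37,2.4,0,0,-0.15],[-22,-37,2.4,0,0,-0.15],[-22,-37,2.4,0,0,-0.15],[-22,-37,2.4,0,0,-0.15],[-22,-37,2.4,0,0,-0.15],[-22,-37,2.4,0,0,-0.15]]]'

```text
clock: 2.1
eef_pos: [482.9, -276.1, 259.3]
tool_rot: [-3.138, 0.001, 2.965]
force: [0.2, -0.0, 0.5]
width: 85.5
gripper_force: 0.0
```

```bash
python3 - <<'E'
from cell import ctrl
import cv2,numpy as np,json
s=ctrl.read_state();print(s["eef_pos"],s["tool_rot"])
d=ctrl.get_image("wrist");cv2.imwrite("pics/w1.png",d["pixels"][:,:,::-1])
c={k:np.array(v).tolist() for k,v in d.items() if k!="pixels"};print(c)
from scipy.spatial.transform import Rotation as R
T=np.eye(4);T[:3,:3]=R.from_euler("xyz",s["tool_rot"]).as_matrix();T[:3,3]=s["eef_pos"]
c["extrinsics"]=(T@np.array(c["mount"])).tolist();json.dump(c,open("w1.json","w"))
from h import *
print(proj("w1",[(500,-278,44)]))
d=ctrl.get_image("scene");cv2.imwrite("pics/scene1.png",d["pixels"][:,:,::-1])
E
python3 go.py 500 -278 82 2.965
```

```text
[ 482.88181218 -276.14825987  259.28382412] [-3.13802185e+00  1.36024275e-03  2.96534638e+00]
{'fx': 419.57555712426966, 'fy': 419.57555712426966, 'cx': 316.6678195741899, 'cy': 236.50267668921384, 'D': [0.02660961048342824, 0.0, 0.0, 0.0, 0.0], 'mount': [[-0.0007485207564825139, 0.9623600895400748, 0.2717765585496543, 69.4587520536819], [0.9999995701159033, 0.0005716162646744375, 0.0007300841401095211, 0.7711286515627025], [0.0005472519372233973, 0.27177698820036733, -0.9623601037034175, -69.43540683831783], [0.0, 0.0, 0.0, 1.0]]}
[[318.63747888 244.55342458]]
t 2.2 [ 482.7 -270.2  259.2] [ 3.141e+00 -1.000e-03  2.972e+00] F [-0.   0.9  0.5] w 85.3
shift cm [-1.86 -0.49 17.72] turn [ 0.001 -0.001  0.007]
```

View pics/w1.png

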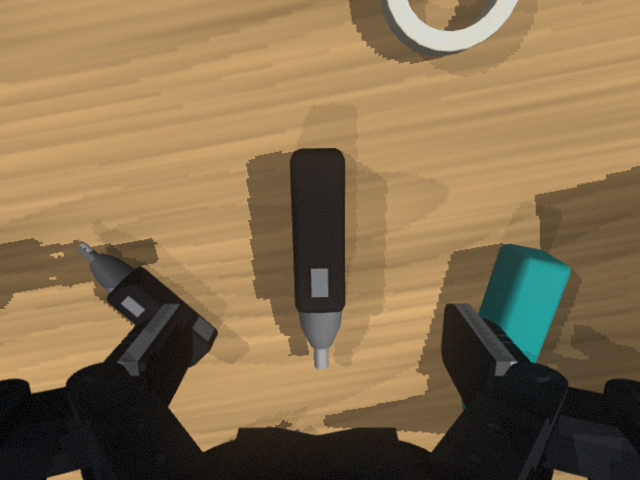

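The wrist view shows the tool upright in the image: body from (318,150) to (320,310), tip at (321,367).

```bash
python3 - <<'E'
from h import *
a=onz("w1",(318,150),44);b=onz("w1",(320,310),44);t=onz("w1",(321,366),22)
print(a,b,t,np.linalg.norm(b-a),np.linalg.norm((t-a)[:2]))
u=(t-a)[:2]/np.linalg.norm((t-a)[:2]);print("yaw",np.arctan2(u[1],u[0]),"grasp",(a+b)[:2]/2+3*u, a[:2]+63*u,t[:2]-113*u)
E
python3 go.py 500 -278 82 2.965
```

```text
[ 435.16636227 -266.92114707   44.        ] [ 550.10623294 -285.87157395   44.        ] [ 610.69780957 -295.65739491   22.        ] 116.49159861850784 177.8680998125754
yaw -0.1622705187331727 grasp [ 495.59688662 -276.88103844] [ 497.33873152 -277.09938373] [ 499.18229012 -277.40119265]
t 2.2 [ 482.7 -270.2  259.2] [ 3.141e+00 -1.000e-03  2.972e+00] F [-0.   0.9  0.5] w 85.3
shift cm [-1.86 -0.49 17.72] turn [ 0.001 -0.001  0.007]
```

>>> send_rows --rows '[[[-1.6,-0.6,4,0,0,0],[-1.6,-0.6,8,0,0,0],[-1.6,-0.6,10,0,0,0],[-1.6,-0.6,10,0,0,0],[-1.6,-0.6,10,0,0,0]]]' --grip 0

```text
clock: 2.7
eef_pos: [498.0, -277.3, 160.3]
tool_rot: [3.141, -0.0, 2.975]
force: [-0.8, 0.3, -0.1]
width: 85.5
gripper_force: 0.0
```

```bash
python3 go.py 497.5 -277 82 2.977
```

```text
t 2.7 [ 498.  -277.3  160.3] [ 3.141 -0.     2.975] F [-0.8  0.3 -0.1] w 85.5
shift cm [0.05 0.01 7.83] turn [ 0.001 -0.    -0.002]
```

>>> send_rows --rows '[[[0,0,3,0,0,0],[0,0,6,0,0,0],[0,0,7.8,0,0,0],[0,0,7.8,0,0,0],[0,0,7.8,0,0,0]]]'

```text
clock: 3.2
eef_pos: [498.6, -278.9, 83.5]
tool_rot: [-3.141, 0.002, 2.973]
force: [-0.4, -0.4, 0.3]
width: 85.1
gripper_force: 0.0
```

>>> send_rows --rows '[[[0,0,0,0,0,0],[0,0,0,0,0,0],[0,0,0,0,0,0],[0,0,0,0,0,0],[0,0,0,0,0,0],[0,0,0,0,0,0],[0,0,0,0,0,0],[0,0,0,0,0,0],[0,0,0,0,0,0],[0,0,0,0,0,0]]]' --grip 255

```text
clock: 4.2
eef_pos: [498.1, -279.0, 83.0]
tool_rot: [-3.141, 0.001, 2.973]
force: [-0.5, 0.6, 6.9]
width: 37.1
gripper_force: 62.2
```

>>> send_rows --rows '[[[0,0,-3,0,0,0],[0,0,-7,0,0,0],[0,0,-11,0,0,0],[0,0,-15,0,0,0],[0,0,-17,0,0,0],[0,0,-17,0,0,0],[0,0,-17,0,0,0]]]'

```text
clock: 4.9
eef_pos: [496.7, -278.4, 251.0]
tool_rot: [3.141, -0.002, 2.973]
force: [0.6, 0.3, -4.1]
width: 37.2
gripper_force: 62.2
```

```bash
python3 go.py 545 190 250 1.646
```

```text
t 4.9 [ 496.7 -278.4  251. ] [ 3.141e+00 -2.000e-03  2.973e+00] F [ 0.6  0.3 -4.1] w 37.2
shift cm [ 3.11 46.99  0.13] turn [-1.000e-03 -2.000e-03  1.327e+00]
```

>>> send_rows --rows '[[[0,10,-3,0,0,0.5],[0,20,-3,0,0,0.9],[0,24,-3,0,0,1.0],[0,24,-3,0,0,1.32],[0,24,-3,0,0,1.32],[0,24,-3,0,0,1.32],[0,24,-3,0,0,1.32],[0,24,-3,0,0,1.32],[0,24,-3,0,0,1.32],[0,24,-3,0,0,1.32]]]'

```text
clock: 5.9
eef_pos: [536.6, -41.9, 279.5]
tool_rot: [-3.137, 0.0, 1.653]
force: [0.5, 0.3, -4.6]
width: 37.2
gripper_force: 62.5
```

```bash
python3 go.py 540 190 250 1.646
```

```text
t 5.9 [536.6 -41.9 279.5] [-3.137  0.     1.653] F [ 0.5  0.3 -4.6] w 37.2
shift cm [23.08  2.25  2.93] turn [-0.005  0.     0.007]
```

>>> send_rows --rows '[[[23,2.6,2,0,0,0],[23,2.6,2,0,0,0],[23,2.6,2,0,0,0],[23,2.6,2,0,0,0],[23,2.6,2,0,0,0],[23,2.6,2,0,0,0],[23,2.6,2,0,0,0],[23,2.6,2,0,0,0]]]'

```text
clock: 6.7
eef_pos: [544.7, 187.3, 261.1]
tool_rot: [-3.14, 0.002, 1.652]
force: [0.6, -0.8, -4.3]
width: 37.4
gripper_force: 62.4
```

```bash
python3 go.py 544 191.6 140 1.646; python3 - <<'E'
from cell import ctrl
import cv2,numpy as np,json
from scipy.spatial.transform import Rotation as R
s=ctrl.read_state()
d=ctrl.get_image("wrist");im=d["pixels"][:,:,::-1].copy();cv2.imwrite("pics/w2raw.png",im)
c={k:np.array(v).tolist() for k,v in d.items() if k!="pixels"}
T=np.eye(4);T[:3,:3]=R.from_euler("xyz",s["tool_rot"]).as_matrix();T[:3,3]=s["eef_pos"]
c["extrinsics"]=(T@np.array(c["mount"])).tolist();json.dump(c,open("w2.json","w"))
from h import *
p=[607.41,141.22,.075];cc,ss=np.cos(p[2]),np.sin(p[2])
W=lambda P:np.c_[P[:,0]*cc-P[:,1]*ss+p[0],P[:,0]*ss+P[:,1]*cc+p[1],P[:,2]]
def draw(im,n):
  for poly,col in(([(-112.5,-145,100),(112.5,-145,100),(112.5,145,100),(-112.5,145,100)],(0,0,255)),([(-106.5,-79,76),(-12.5,-79,76),(-12.5,139,76),(-106.5,139,76)],(0,255,0)),([(-33,-118,145),(-30,-118,145)],(255,0,255))):
    P=np.array(poly,float);Q=np.array([P[i]+(P[(i+1)%len(P)]-P[i])*t for i in range(len(P)) for t in np.linspace(0,1,20)])
    for q in proj(n,W(Q)):
      if abs(q).max()<2000:cv2.circle(im,tuple(int(v) for v in q.round()),0,col,-1)
draw(im,"w2")
b=cv2.imread("pics/scene0.png");draw(b,"scene");b=cv2.resize(b[170:350,290:470],(480,480))
cv2.imwrite("pics/w2.png",cv2.resize(np.hstack([im,b]),(800,343)))
E
```

```text
t 6.7 [544.7 187.3 261.1] [-3.140e+00  2.000e-03  1.652e+00] F [ 0.6 -0.8 -4.3] w 37.4
shift cm [ 4.60e-01 -1.00e-02  1.21e+01] turn [-0.002  0.002  0.006]
```

View pics/w2.png

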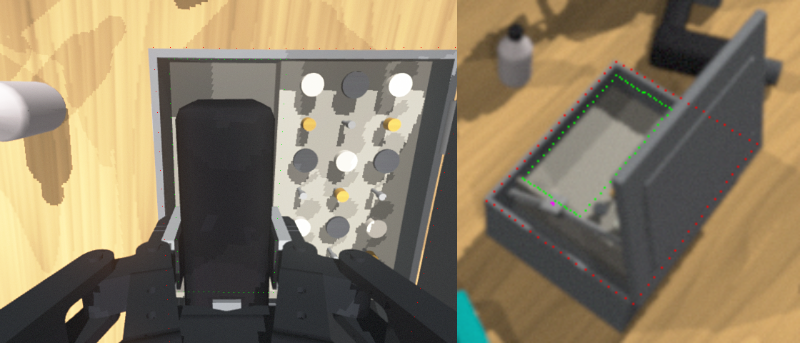

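The model outline agrees with the rim in both views, and the held tool sits over the bay. I'll descend now.

>>> send_rows --rows '[[[0.4,0,3,0,0,0],[0.4,0,6,0,0,0],[0.4,0,9,0,0,0],[0.4,0,11,0,0,0],[0.4,0,12,0,0,0],[0.4,0,12,0,0,0],[0.4,0,12,0,0,0],[0.4,0,12,0,0,0]]]'

```text
clock: 7.55
eef_pos: [545.6, 193.0, 143.2]
tool_rot: [3.139, -0.001, 1.652]
force: [-0.1, 0.8, -5.6]
width: 37.0
gripper_force: 62.4
```

```bash
python3 go.py 544 191.6 134 1.646
```

```text
t 7.55 [545.6 193.  143.2] [ 3.139e+00 -1.000e-03  1.652e+00] F [-0.1  0.8 -5.6] w 37.0
shift cm [-0.13 -0.17  0.92] turn [ 0.002 -0.001  0.006]
```

>>> send_rows --rows '[[[0,0,0.3,0,0,0],[0,0,0.6,0,0,0],[0,0,0.9,0,0,0],[0,0,0.9,0,0,0],[0,0,0.9,0,0,0]]]'

```text
clock: 8.05
eef_pos: [544.7, 193.3, 133.0]
tool_rot: [3.141, -0.0, 1.653]
force: [0.1, -0.4, -1.7]
width: 37.3
gripper_force: 62.8
```

>>> send_rows --rows '[[[0,0,0,0,0,0],[0,0,0,0,0,0],[0,0,0,0,0,0],[0,0,0,0,0,0],[0,0,0,0,0,0],[0,0,0,0,0,0],[0,0,0,0,0,0]]]' --grip 100

```text
clock: 8.75
eef_pos: [544.6, 193.1, 132.9]
tool_rot: [-3.142, -0.0, 1.653]
force: [-0.9, -0.7, -0.6]
width: 51.7
gripper_force: 0.0
```

>>> send_rows --rows '[[[0,0,-2,0,0,0],[0,0,-4,0,0,0],[0,0,-8,0,0,0],[0,0,-12,0,0,0],[0,0,-14,0,0,0],[-13,-3,-14,0,0,0],[-13,-3,-14,0,0,0],[-13,-3,-14,0,0,0],[-13,-3,-14,0,0,0],[-13,-3,-14,0,0,0]]]'

```text
clock: 9.75
eef_pos: [525.4, 60.6, 273.1]
tool_rot: [3.141, -0.001, 1.651]
force: [-0.4, 0.2, 0.8]
width: 51.9
gripper_force: 0.0
```

```bash
python3 go.py 583 21.5 260 1.646; python3 - <<'E'
from cell import ctrl
import cv2,numpy as np,json
from scipy.spatial.transform import Rotation as R
s=ctrl.read_state()
d=ctrl.get_image("wrist");im=d["pixels"][:,:,::-1].copy()
c={k:np.array(v).tolist() for k,v in d.items() if k!="pixels"}
T=np.eye(4);T[:3,:3]=R.from_euler("xyz",s["tool_rot"]).as_matrix();T[:3,3]=s["eef_pos"]
c["extrinsics"]=(T@np.array(c["mount"])).tolist();json.dump(c,open("w3.json","w"))
from h import *
print(proj("w3",[(583.7,21.5,145)]),proj("side",[(583.7,21.5,145)]))
b=ctrl.get_image("side")["pixels"][:,:,::-1];b=cv2.resize(b[110:310,230:430],(480,480))
cv2.imwrite("pics/w3.png",cv2.resize(np.hstack([im,b]),(800,343)));cv2.imwrite("pics/w3raw.png",im)
E
```

```text
t 9.75 [525.4  60.6 273.1] [ 3.141e+00 -1.000e-03  1.651e+00] F [-0.4  0.2  0.8] w 51.9
shift cm [-4.36  5.43  1.31] turn [ 0.    -0.001  0.005]
[[422.27118261 342.02374974]] [[348.50294962 244.49966735]]
```

View pics/w3.png

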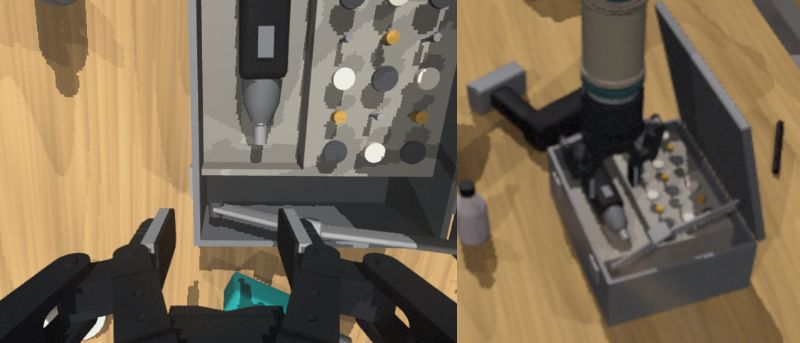

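The tool lies in the bay with its nose tip at about (260,145), clear of the divider. Next I'll close the fingers and go above the pad.

>>> send_rows --rows '[[[-4.2,5.8,1.3,0,0,0],[-4.2,5.8,1.3,0,0,0],[-4.2,5.8,2.3,0,0,0],[-4.2,5.8,2.3,0,0,0],[-4.2,5.8,2.3,0,0,0],[-4.2,5.8,2.3,0,0,0],[-4.2,5.8,2.3,0,0,0],[-4.2,5.8,2.3,0,0,0]]]' --grip 255

```text
clock: 10.65
eef_pos: [586.5, 24.4, 250.3]
tool_rot: [3.141, -0.0, 1.653]
force: [0.3, -0.2, 0.2]
width: -0.1
gripper_force: 0.0
```

```bash
python3 go.py 583 21.5 216 1.646; python3 - <<'E'
from cell import ctrl
import cv2
a=ctrl.get_image("side")["pixels"][:,:,::-1];b=ctrl.get_image("scene")["pixels"][:,:,::-1]
import numpy as np
cv2.imwrite("pics/s4.png",np.hstack([cv2.resize(a[170:290,290:410],(400,400),interpolation=3),cv2.resize(b[210:330,280:400],(400,400),interpolation=3)]))
E
```

```text
t 10.65 [586.5  24.4 250.3] [ 3.141 -0.     1.653] F [ 0.3 -0.2  0.2] w -0.1
shift cm [-0.26 -0.37  3.43] turn [ 0.001 -0.     0.007]
```

View pics/s4.png

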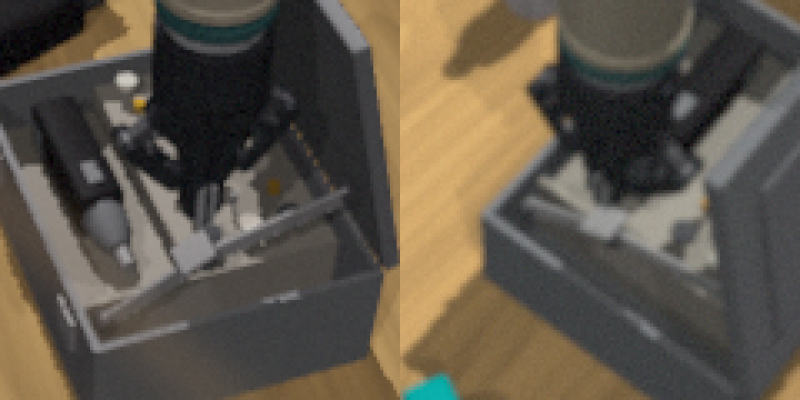

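The pad shows at side (348.5,245) and scene (341,277), matching (584,21,145). I'll press it.

>>> send_rows --rows '[[[-0.2,0.3,1,0,0,0],[-0.2,0.3,2,0,0,0],[-0.2,0.3,2.8,0,0,0],[-0.2,0.3,3.2,0,0,0],[-0.2,0.3,3.6,0,0,0],[-0.2,0.3,4.0,0,0,0],[-0.2,0.3,4.4,0,0,0],[-0.2,0.3,4.8,0,0,0]]]'

```text
clock: 11.55
eef_pos: [590.5, 22.1, 202.0]
tool_rot: [3.14, 0.0, 1.653]
force: [0.1, 0.1, 4.1]
width: 0.3
gripper_force: 1.6
```

>>> send_rows --rows '[[[0,0,0.4,0,0,0],[0,0,0.8,0,0,0],[0,0,1.2,0,0,0],[0,0,1.2,0,0,0]]]'

```text
clock: 11.95
eef_pos: [590.3, 22.2, 189.7]
tool_rot: [3.14, 0.0, 1.653]
force: [1.9, -0.0, 2.2]
width: 0.2
gripper_force: 1.0
```

>>> send_rows --rows '[[[0,-0.3,0.3,0,0,0],[0,-0.5,0.6,0,0,0],[0,-0.5,0.9,0,0,0],[0,-0.5,0.9,0,0,0]]]'

```text
clock: 12.35
eef_pos: [586.3, 21.8, 181.5]
tool_rot: [3.138, 0.0, 1.653]
force: [2.0, -0.5, 4.9]
width: 0.1
gripper_force: 2.6
```

```bash
python3 - <<'E'
from cell import ctrl
import cv2
a=ctrl.get_image("side")["pixels"][:,:,::-1];b=ctrl.get_image("scene")["pixels"][:,:,::-1]
import numpy as np
cv2.imwrite("pics/s5.png",np.hstack([cv2.resize(a[100:300,250:450],(400,400),interpolation=3),cv2.resize(b[170:330,290:450],(400,400),interpolation=3)]))
E
```

```text
(no output)
```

View pics/s5.png

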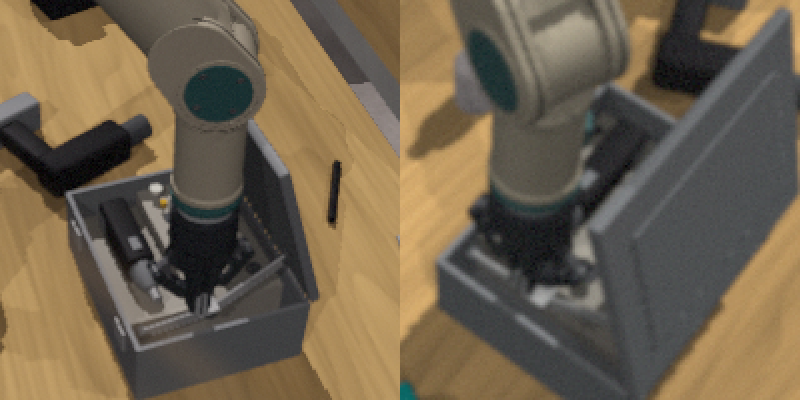

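The pad is pushed down about 36 mm, the bars are folded into the case and the lid is still up, so the stay is broken. I'll retreat up, then go above the lid's front edge.

>>> send_rows --rows '[[[0,0,-4,0,0,0],[0,-1,-8,0,0,0],[0,-3,-13,0,0,0],[0,-3,-18,0,0,0],[3,-3,-23,0,0,0],[6,-3,-25,0,0,0],[10,-3,-25,0,0,0],[12,-3,-25,0,0,0],[12,-3,-25,0,0,0],[12,-3,-25,0,0,0]]]'

```text
clock: 13.45
eef_pos: [544.3, 138.4, 429.9]
tool_rot: [-3.139, 0.001, 1.653]
force: [0.1, 0.2, -0.2]
width: 0.0
gripper_force: 0.0
```

```bash
python3 - <<'E'
import numpy as np
c,s=np.cos(.075),np.sin(.075)
for th in np.r_[1.33,1.28,np.arange(1.2,-.01,-.1)]:
    x=112.5-235*np.cos(th)+14*np.sin(th);z=100+235*np.sin(th)+14*np.cos(th)
    print(round(th,2),"case x",round(x,1),"tipz",round(z,1),"TCP z",round(z+73,1),"world",round(607.4+x*c,1),round(141.2+x*s,1))
E
python3 go.py 672 145 425 1.646;cat go.py | head -0
```

```text
1.33 case x 70.1 tipz 331.6 TCP z 404.6 world 677.3 146.4
1.28 case x 58.5 tipz 329.1 TCP z 402.1 world 665.8 145.6
1.2 case x 40.4 tipz 324.1 TCP z 397.1 world 647.7 144.2
1.1 case x 18.4 tipz 315.8 TCP z 388.8 world 625.7 142.6
1.0 case x -2.7 tipz 305.3 TCP z 378.3 world 604.7 141.0
0.9 case x -22.6 tipz 292.8 TCP z 365.8 world 584.9 139.5
0.8 case x -41.2 tipz 278.3 TCP z 351.3 world 566.3 138.1
0.7 case x -58.2 tipz 262.1 TCP z 335.1 world 549.3 136.8
0.6 case x -73.5 tipz 244.2 TCP z 317.2 world 534.1 135.7
0.5 case x -87.0 tipz 225.0 TCP z 298.0 world 520.6 134.7
0.4 case x -98.5 tipz 204.4 TCP z 277.4 world 509.2 133.8
0.3 case x -107.9 tipz 182.8 TCP z 255.8 world 499.8 133.1
0.2 case x -115.0 tipz 160.4 TCP z 233.4 world 492.7 132.6
0.1 case x -119.9 tipz 137.4 TCP z 210.4 world 487.8 132.2
-0.0 case x -122.5 tipz 114.0 TCP z 187.0 world 485.2 132.0
t 13.45 [544.3 138.4 429.9] [-3.139e+00  1.000e-03  1.653e+00] F [ 0.1  0.2 -0.2] w 0.0
shift cm [-0.39 12.78  0.45] turn [-0.003  0.001  0.007]
```

```bash
python3 - <<'E'
from h import *
c,s=np.cos(.075),np.sin(.075)
for th in (1.33,1.28,1.23,1.18,1.1):
    r=[]
    for y,zz in((-145,0),(-145,14),(145,14)):
        x=112.5-235*np.cos(th)+zz*np.sin(th);z=100+235*np.sin(th)+zz*np.cos(th)
        r.append(proj("scene",[(607.4+x*c-y*s,141.2+x*s+y*c,z)])[0].round(1).tolist())
    print(th,r)
E
```

```text
1.33 [[371.8, 264.2], [378.0, 267.2], [454.9, 175.9]]
1.28 [[366.8, 261.8], [372.8, 264.5], [449.8, 174.1]]
1.23 [[361.8, 259.6], [367.7, 262.1], [444.8, 172.6]]
1.18 [[357.0, 257.7], [362.7, 259.8], [439.9, 171.3]]
1.1 [[349.6, 255.1], [355.0, 256.8], [432.3, 169.7]]
```

```bash
python3 - <<'E'
from cell import ctrl
import cv2,numpy as np
b=ctrl.get_image("scene")["pixels"][:,:,::-1];o=cv2.imread("pics/scene0.png")
cv2.imwrite("pics/s6.png",np.hstack([cv2.resize(o[160:340,300:460],(400,450),interpolation=3),cv2.resize(b[160:340,300:460],(400,450),interpolation=3)]))
E
```

```text
(no output)
```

View pics/s6.png

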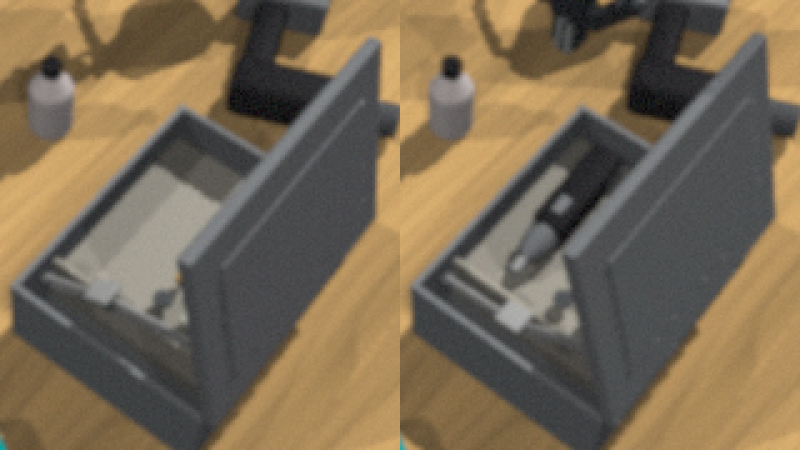

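The lid corner moved from (372,263) to (367,261), so the lid is now at about 1.28 rad with the pad dropped: the stay is broken.

>>> send_rows --rows '[[[-0.3,6,0,0,0,0],[-0.3,10,0,0,0,0],[-0.3,12.1,0,0,0,0],[-0.3,12.1,1,0,0,0],[-0.3,12.1,1.6,0,0,0],[-0.3,12.1,1.6,0,0,0],[-0.3,12.1,1.6,0,0,0]]]'

```text
clock: 14.2
eef_pos: [664.9, 145.5, 415.2]
tool_rot: [-3.141, -0.0, 1.652]
force: [0.3, 0.2, 1.2]
width: 0.1
gripper_force: 0.0
```

>>> send_rows --rows '[[[0,0,0.4,0,0,0],[0,0,0.8,0,0,0],[0,0,1.0,0,0,0],[0,0,1.2,0,0,0],[0,0,1.2,0,0,0]]]'

```text
clock: 14.7
eef_pos: [665.7, 145.9, 402.5]
tool_rot: [-3.141, 0.0, 1.653]
force: [0.2, 0.3, -0.3]
width: 0.2
gripper_force: 0.0
```

>>> send_rows --rows '[[[0,0,0.4,0,0,0],[0,-0.3,0.6,0,0,0],[0,-0.8,0.8,0,0,0],[0,-1.3,0.95,0,0,0],[0,-1.8,1.1,0,0,0],[0,-2.3,1.25,0,0,0],[0,-2.8,1.45,0,0,0],[0,-3.3,1.65,0,0,0],[0,-3.8,1.85,0,0,0],[0,-4.2,2.0,0,0,0]]]'

```text
clock: 15.7
eef_pos: [623.4, 142.6, 382.5]
tool_rot: [-3.141, -0.0, 1.653]
force: [3.1, 1.2, -0.2]
width: 0.5
gripper_force: 1.2
```

>>> send_rows --rows '[[[0,-0.6,0.25,0,0,0],[0,-1.2,0.5,0,0,0],[0,-1.8,0.8,0,0,0],[0,-2.4,1.1,0,0,0],[0,-3.0,1.45,0,0,0],[0,-3.6,1.8,0,0,0],[0,-4.2,2.2,0,0,0],[0,-4.8,2.6,0,0,0],[0,-5.4,3.1,0,0,0],[0,-5.9,3.5,0,0,0]]]'

```text
clock: 16.7
eef_pos: [564.3, 137.5, 347.4]
tool_rot: [-3.14, -0.0, 1.653]
force: [0.7, 0.1, 0.9]
width: 0.4
gripper_force: 0.7
```

>>> send_rows --rows '[[[0,-0.5,0.6,0,0,0],[0,-1.1,1.1,0,0,0],[0,-1.7,1.6,0,0,0],[0,-2.2,2.2,0,0,0],[0,-2.7,2.8,0,0,0],[0,-3.2,3.4,0,0,0],[0,-3.7,4.0,0,0,0],[0,-4.2,4.7,0,0,0],[0,-4.6,5.4,0,0,0],[0,-5.0,6.1,0,0,0]]]'

```text
clock: 17.7
eef_pos: [514.8, 133.4, 286.2]
tool_rot: [-3.141, 0.0, 1.653]
force: [-0.7, 0.6, 1.1]
width: -0.2
gripper_force: 0.5
```

>>> send_rows --rows '[[[0,-0.3,0.6,0,0,0],[0,-0.6,1.2,0,0,0],[0,-0.8,1.8,0,0,0],[0,-1.0,2.4,0,0,0],[0,-1.2,3.0,0,0,0],[0,-1.3,3.6,0,0,0],[0,-1.4,4.2,0,0,0],[0,-1.5,4.8,0,0,0],[0,-1.6,5.4,0,0,0],[0,-1.6,6.0,0,0,0]]]'

```text
clock: 18.7
eef_pos: [499.3, 132.2, 226.4]
tool_rot: [-3.141, -0.0, 1.653]
force: [-0.5, -0.2, 0.0]
width: 0.4
gripper_force: 0.3
```

>>> send_rows --rows '[[[0,0,0.6,0,0,0],[0,0,1.2,0,0,0],[0,0,1.8,0,0,0],[0,0,2.4,0,0,0],[0,0,3.0,0,0,0],[0,0,3.4,0,0,0],[0,0,3.7,0,0,0],[0,0,3.9,0,0,0],[0,0,4.1,0,0,0],[0,0,4.1,0,0,0]]]'

```text
clock: 19.7
eef_pos: [499.5, 132.1, 186.6]
tool_rot: [3.141, -0.001, 1.653]
force: [-2.6, -0.3, 6.7]
width: 0.2
gripper_force: 3.7
```

>>> send_rows --rows '[[[0,0,0.2,0,0,0],[0,0,0.4,0,0,0],[0,0,0.4,0,0,0]]]'

```text
clock: 20.0
eef_pos: [499.5, 132.0, 186.2]
tool_rot: [3.14, -0.003, 1.652]
force: [-10.7, -1.9, 43.6]
width: -0.1
gripper_force: 21.8
```

The stop is hard at the height of the shut lid. I'll retreat and check.

>>> send_rows --rows '[[[0,0,-1,0,0,0],[0,0,-4,0,0,0],[0,0,-8,0,0,0],[0,0,-12,0,0,0],[-8,-8,-15,0,0,0],[-14,-10,-15,0,0,0],[-18,-10,-15,0,0,0],[-18,-10,-15,0,0,0],[-18,-10,-15,0,0,0],[-18,-10,-15,0,0,0]]]'

```text
clock: 21.0
eef_pos: [414.2, -57.2, 332.4]
tool_rot: [3.14, 0.0, 1.648]
force: [0.3, -0.0, 0.1]
width: 0.1
gripper_force: 0.0
```

```bash
python3 - <<'E'
from cell import ctrl
from h import *
s=ctrl.read_state();print(s["eef_pos"],s["force"])
a=ctrl.get_image("side")["pixels"][:,:,::-1]
g=cv2.magnitude(*[cv2.Sobel(cv2.GaussianBlur(cv2.cvtColor(a,6),(3,3),0),cv2.CV_32F,i,1-i) for i in(1,0)])
c,sn=np.cos(.075),np.sin(.075)
# edge strength along the lid's outer right and left/front edges for each angle
for th in(0,.02,.04,.06,.08,.1,.15,.2,.3,.5):
    P=[]
    for l,y in [(l,-145) for l in np.linspace(60,235,60)]+[(235,y) for y in np.linspace(-145,145,60)]+[(l,145) for l in np.linspace(60,235,40)]:
        x=112.5-l*np.cos(th)+14*np.sin(th);z=100+l*np.sin(th)+14*np.cos(th);P.append((607.4+x*c-y*sn,141.2+x*sn+y*c,z))
    q=proj("side",P).astype(np.float32)
    v=cv2.remap(g,q[:,0],q[:,1],1)[:,0];print(th,v[:60].mean().round(1),v[60:120].mean().round(1),v[120:].mean().round(1))
E
```

```text
[414.19205602 -57.15692607 332.41967731] [ 0.32048228 -0.02264383  0.1296487 ]
0 143.8 39.3 79.0
0.02 92.0 29.3 67.4
0.04 44.4 27.2 60.7
0.06 21.1 28.7 65.9
0.08 10.8 29.7 67.5
0.1 6.0 30.3 61.0
0.15 3.7 31.6 46.9
0.2 22.6 32.0 38.4
0.3 24.1 75.6 37.0
0.5 11.7 25.1 76.0
```

The edge match peaks at angle 0, so the lid is shut and the arm is clear.

```bash
python3 -c "
from cell import ctrl
print(ctrl.finish_job())"
```

```text
the job is handed in; nothing more can be done
None
```

The rotary tool was laid and released in the front bay, the stay broken at its knee, the lid lowered until shut (camera edge check best at 0 rad), and the job handed in at about 21 s; the verdict was not shown.

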